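# Feed the loaded plates into the die-cutting machine

### The arm

A 6-joint arm with a two-finger parallel gripper is mounted at the origin on the work surface. World frame = base frame: x ahead of the robot, y to its left, z up, the work surface at z = 0. Lengths are in m, angles in degrees, forces in N, time in s.
With the tool pointing down it reaches from about 0.3 to 1 m from the base axis. Payload 5.1 kg.
Tool frame: the origin (TCP) lies midway between the tips of the shut fingers; the grasp point (between the pads) lies 19 mm behind it; z points along the fingers, y is the direction in which the jaws open and shut (so a half turn about z gives the same grasp; the last joint's range is limited). The gripper opens to 95 mm and grips with 3 to 60 N. Pads are 20 mm wide; open, the fingers measure 119 mm over their backs; the gripper's body (75 mm by 180 mm) begins 59 mm behind the grasp point.
Start: joints at [-4.733, 7.093, 94.555, -0, 78.352, -4.733], TCP at [0.65, -0, 0.215] pointing down, gripper open.
Joint ranges: [-149.61, 149.61], [-58.7, 133.49], [1.44, 155.28], [-77.14, 257.14], [18.33, 153.61], [-166.67, 166.67]. Speed limits (degrees/s): [147.25, 147.25, 180, 180, 180, 180].

### API

Orientations are given as a 3x3 rotation matrix whose columns are the frame's x, y, z axes.
In Python, from station import robot, imaging gives the robot as it stands. The module is installed in compiled form; this text tells all that it offers.
- The arm moves only by the shell command python3 -m crank 'ROWS' [FORCE]. ROWS is JSON, a list that holds one entry, the list of rows, each a list of 7 numbers: the gripper's target within -1 to 1 (shut at 1, half-way at 0, fully open at -1), then the shift along the tool's x, y, z each as a share of 120 mm, from -1 to 1, then the turn, a rotation vector about the tool's x, y, z each as a share of 90 degrees, from -1 to 1. A call has 1 to 8 rows; each row is the pose to reach, as a shift and turn from the pose commanded when the call began, along the tool's axes at that moment; what a row does not reach only later rows make up. A row lasts 1/12 s, in which the tool goes at most 41.7 mm and 7.16 degrees, less where a joint would pass 70% of its speed; a pose out of reach is approached as far as the arm can. A call with a number of a shift or a turn outside -1 to 1 is refused whole. A call with a gripper value outside its range is refused whole. The fingers move at their own pace and stop on an object; FORCE is the grip in N (left out, the last holds). Time passes only in rows, so rows that repeat a pose let the fingers close. It gives the time, the measured TCP pose, the force and the opening at its end, in the units of the state.
- robot.get_obs(): the state, without advancing time (a new reading comes with each control period).
- imaging.get_image(name): name is "scene" or "side" or "wrist"; returns (picture, depth): 400x640x3 uint8, red, green, blue; 400x640 float32, m along the optical axis (not along the pixel's ray), 0 where there is no reading.
- imaging.camera_model(name): a dict with "fx", "fy", "cx", "cy" (pixels), "rvec" (rotation vector, rad) and "tvec" (3), from world to camera coordinates, as OpenCV has them. Camera axes: x right, y down, z forward; pixel columns grow to the right and rows downward; lengths in m; the calibration is good to about 2 mm. A picture is of the moment at which its call begins: read the wrist's pose just before it. camera_model takes no time and is no camera call; for the wrist camera it gives the pose at the moment of the call.
- robot.close_job(): hands the job in, once; it reports no verdict.
The state is a dict: "time_s": time; "qpos": joint angles; "qvel": joint speeds; "joint_efforts": joint torques, N m; "tool_pos": TCP position; "ee_rot": TCP orientation; "wrist_force": force on the tool from outside, world axes, zero at the start; "moment": the same for the moment, N m; "grip_width": finger opening in m.
Only numpy, scipy, OpenCV 4.12 (cv2) and the standard library are available. Lean on these libraries where they do the work, as an engineer would, in place of code of your own. Each camera call takes 0.05 s, during which the arm holds its last target.

### The job

Get the die-cutting machine ready to be cranked: with the fingers, push the taped plate sandwich along the in-feed leaf, in between the two side frames, until its leading edge rests squarely against the rollers all the way across. Slide it flat on the leaf and never lift or tip it, and leave the crank and everything else on the table where they are. Finish with the hand clear of everything.

Things in the scene. Friction and masses are not known exactly. Their poses are not given: they have to be found in the camera images.
- machine: hand-cranked roller die-cutting machine, white side frames, grey fold-out leaves; fixed to the table. Origin on the table, below the roller axes, midway between the side frames; x = feed direction (level, from in-feed leaf to rollers), y = across it, to the left, z up. In-feed leaf: level shelf 180 mm wide, top 34 mm above the table, from x = -265 mm to the rollers; a like leaf on the out-feed side
- gap (a point): mouth of the gap between the two side frames: its middle, at leaf height (machine x = -73 mm, y = 0, 34 mm up). The frames are 122 mm high, 36 mm thick, from x = -73 to +73 mm; the gap is 112 mm wide (y = -56 to +56 mm), its mouth eased by round noses of 18 mm radius, so it is at its narrowest from x = -55 mm on
- home (a point): point where the middle of the slab's leading edge stops when home against the rollers (machine x = -12.5 mm, y = 0, 42 mm above the table). The two steel rollers, diameter 36 mm, lie across the feed at x = 0, one above the other with a 6 mm nip; they do not turn. A bridge over them, x = -30 to 30 mm, up to 143 mm above the table, hides this point from above
- plate: the plate sandwich, flat on the in-feed leaf: white board, card, die and clear plates taped into one rigid slab, 150 mm long (x) x 106 wide (y) x 16 thick, 0.2 to 0.45 kg, slides under 1 to 5 N. Origin: centre of its underside; x towards its leading edge, z up. It starts with that edge 20 to 60 mm short of the side frames, up to 20 mm off the centre line and turned by up to 0.25 rad
- plate_nose (a point): middle of the slab's leading edge, half-way up its thickness (75 mm ahead of the slab's centre, 8 mm above its underside)
- crank (a joint): angle (rad) of the machine's hand crank, on its right-hand side frame (-y side), axis 98 mm above the table at x = 0: a 70 mm arm with a black handle reaching out to y = -180 mm. 0: the arm points level to the out-feed side; positive raises it. It stays where it is left.
- soap: olive-coloured bar of soap, 80 x 55 x 28 mm, on the table on the crank's side of the machine; bystander, origin at its underside
- pin_jar: small glass jar with a steel lid, diameter 48, height 62 mm, standing beyond the in-feed end of the machine; bystander, origin at its underside
- die_block: small plywood die block with a rubber face, 70 x 60 x 16 mm, lying on the out-feed leaf; bystander, origin at its underside
- brayer: rubber hand roller with a wire fork and wooden handle, about 155 x 98 x 32 mm, lying on the table on the side away from the crank; bystander, origin at its underside
- jug: clear plastic measuring jug with a handle, diameter 104, height 140 mm; bystander, origin at its underside
- spray_bottle: clear spray bottle with a white trigger head, diameter 70, height 193 mm; bystander, origin at its underside
- notebook: black notebook lying flat, 150 x 210 x 14 mm; bystander, origin at its underside
- bamboo_roll: rolled bamboo mat, diameter 56, length 300 mm, with a loose flap; bystander, origin at its underside
- crank_handle (a point): middle of the crank's black handle, diameter 26, length 55 mm
Not all that is in view belongs to the job. Leave any yellow look-alike of the plate alone.

How it is judged (in metres and radians):
At the end, for the whole second after the job is handed in: the slab lies flat on the in-feed leaf between the side frames, at rest, the middle of its leading edge within 4 mm of where it stops against the rollers, and square to the feed within 0.06 rad (x of plate_nose in the frame of machine between -0.0168 and -0.005 m and y of plate_nose in the frame of machine between -0.006 and 0.006 m and angle between the x axis of plate and the x axis of machine, either way round below 0.06 rad and angle between plate's own z axis and vertical below 0.05 rad and height (world z) of plate between 0.031 and 0.037 m and linear speed of plate below 0.01 m/s); the robot touches nothing.
It fails at once if the slab is lifted more than 10 mm off the leaf or tipped by more than 0.15 rad (height (world z) of plate above 0.044 m or angle between plate's own z axis and vertical above 0.15 rad).
It fails at once if the crank handle is moved more than 12 mm (distance of crank_handle from where it was at the start of the episode above 0.012 m).
It fails at once if a bystander (soap, jar, die block, hand roller, jug, spray bottle, notebook, rolled mat) is moved more than 25 mm (distance of any of soap, pin_jar, die_block, brayer, jug, spray_bottle, notebook, bamboo_roll from where it was at the start of the episode above 0.025 m).
It also fails if it takes over 67 s, if anything falls off the work surface, if the arm or the gripper's body presses on something with over 40 N, if the wrist force passes 120 N, or if a joint passes its speed limit or range.

## Working session

There is one attempt and no reset: what is moved stays moved. The work goes in short steps, Python scripts to look and compute and a shell command to move; the robot and the scene stay as the last step left them, time stands still between calls to the robot, and variables do not carry over. Pictures are saved under pics/ and viewed, and the job is handed in when it is done.

```bash
mkdir -p pics; python3 - <<'E'
from station import robot, imaging
import cv2
for n in ["scene","side","wrist"]:
    p,d=imaging.get_image(n); cv2.imwrite(f"pics/{n}0.png",p[:,:,::-1])
    m=imaging.camera_model(n); print(n,m)
print(robot.get_obs())
E
```

```text
scene {'fx': 416.6530264136017, 'fy': 416.6530264136017, 'cx': 320.0514913021594, 'cy': 195.34643704574384, 'rvec': array([ 1.19728276,  2.54238691, -0.73690155]), 'tvec': array([ 0.33610722, -0.32302195,  1.57557034])}
side {'fx': 442.38238940262465, 'fy': 442.38238940262465, 'cx': 331.7050638478974, 'cy': 206.5766068896287, 'rvec': array([ 2.41934155, -0.46165277,  0.19142465]), 'tvec': array([-0.53046393,  0.23601259,  1.3798594 ])}
wrist {'fx': 304.2396181544945, 'fy': 304.2396181544945, 'cx': 323.6627514950364, 'cy': 197.26310044540753, 'rvec': array([-2.88196663e+00, -2.78692231e-03,  3.78729235e-03]), 'tvec': array([-0.64916735, -0.02980715,  0.39037126])}
{'time_s': 0.15, 'qpos': array([-4.73188854e+00,  7.12644631e+00,  9.46154173e+01, -1.28374746e-03,
        7.83520775e+01, -4.73328661e+00]), 'qvel': array([-0.08943632, -0.11230641, -0.21299188, -0.16252855,  0.03243461,
       -0.02437612]), 'joint_efforts': array([ 4.52342692e-04, -4.18191254e+01, -3.60470796e+01,  7.75244599e-02,
        4.69156180e-02, -8.73639601e-05]), 'tool_pos': array([6.49502385e-01, 1.41167143e-05, 2.13659234e-01]), 'ee_rot': array([[-2.88498120e-05,  9.99998662e-01, -1.63580279e-03],
       [ 9.99999993e-01,  2.90353259e-05,  1.13384824e-04],
       [ 1.13432169e-04, -1.63579951e-03, -9.99998656e-01]]), 'wrist_force': array([0.36458011, 0.13914927, 0.20343872]), 'moment': array([-0.02611205,  0.01486636, -0.01153101]), 'grip_width': 0.09503625779470241}
```

View pics/scene0.png

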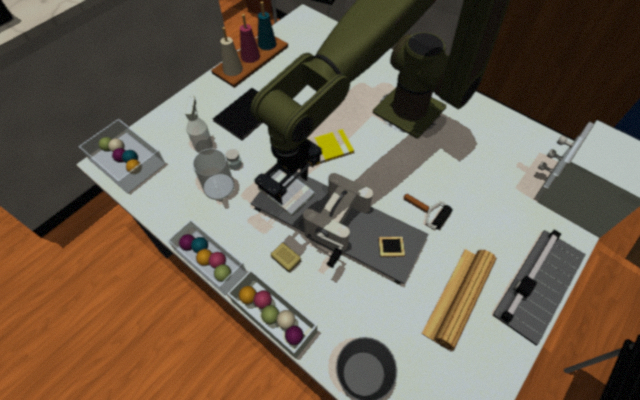

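View pics/side0.png

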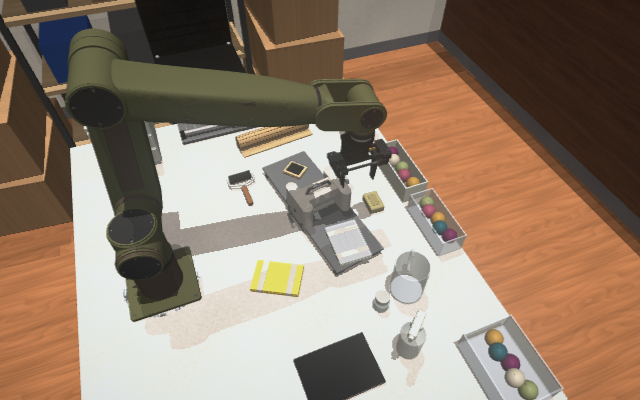

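View pics/wrist0.png

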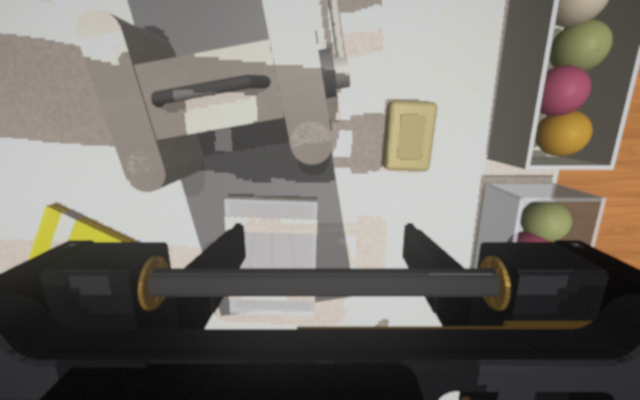

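The side view shows the slab on the in-feed leaf (about 348,242), the crank on the far-right side, and the jar, jug and soap nearby. The yellow look-alike is at 277,278. The wrist view shows the frames' noses (about 150,170 and 312,145) and the slab (225-317, 197-317). I'll zoom in next.

```bash
python3 - <<'E'
import cv2
a=cv2.imread("pics/side0.png")[140:290,250:400]; cv2.imwrite("pics/side0z.png",cv2.resize(a,None,fx=4,fy=4,interpolation=cv2.INTER_CUBIC))
a=cv2.imread("pics/wrist0.png")[0:330,60:460]; cv2.imwrite("pics/wrist0z.png",cv2.resize(a,None,fx=1.8,fy=1.8,interpolation=cv2.INTER_CUBIC))
E
```

```text
(no output)
```

View pics/side0z.png

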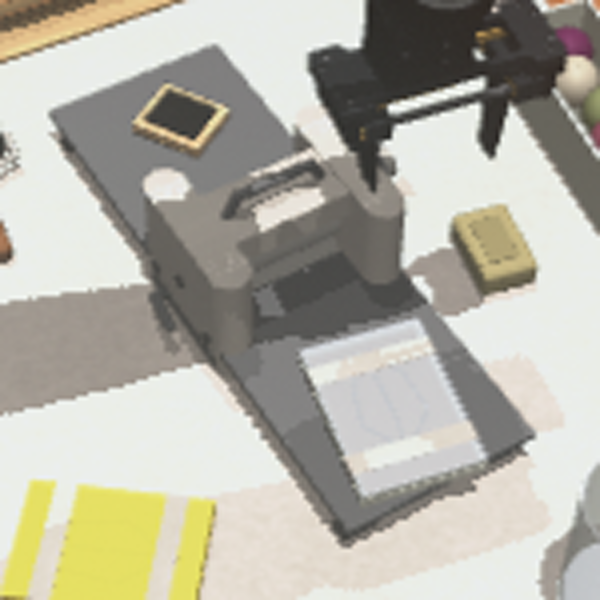

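View pics/wrist0z.png

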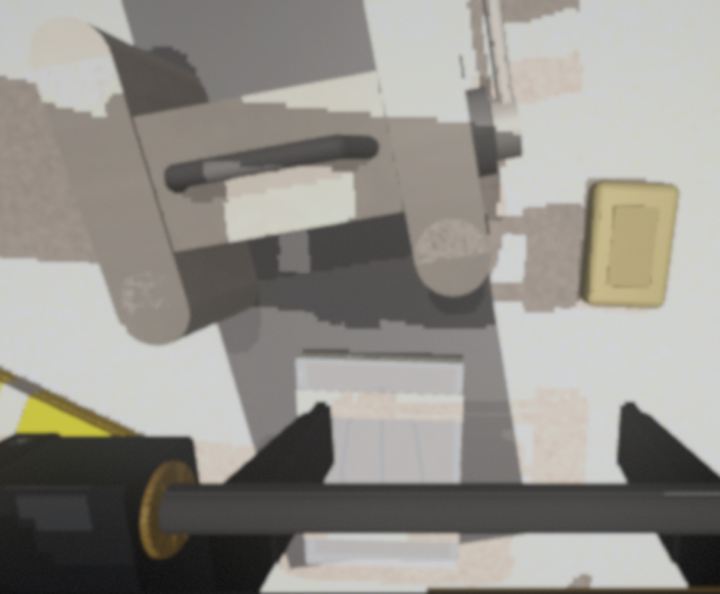

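```bash
cat > h.py <<'E'
import numpy as np, cv2
from station import robot, imaging
def ray(m,pts,z):
    K=np.array([[m['fx'],0,m['cx']],[0,m['fy'],m['cy']],[0,0,1]])
    R=cv2.Rodrigues(np.array(m['rvec']))[0]; C=-R.T@np.array(m['tvec'])
    u=np.c_[np.array(pts,float),np.ones(len(pts))]
    D=(R.T@np.linalg.inv(K)@u.T).T
    return C+D*((z-C[2])/D[:,2])[:,None]
E
python3 - <<'E'
from h import *
np.set_printoptions(precision=4,suppress=True)
m=imaging.camera_model("side"); z=lambda P:np.array(P)/4+[250,140]
leaf=ray(m,z([(345,536),(533,433),(217,45),(50,112)]),.034)
print("leaf",leaf); print([np.linalg.norm(leaf[i]-leaf[(i+1)%4]) for i in range(4)])
pl=ray(m,z([(301,352),(418,320),(487,458),(366,496)]),.050)
print("plate",pl,[np.linalg.norm(pl[i]-pl[(i+1)%4]) for i in range(4)])
c=leaf.mean(0); print("center",c)
w=imaging.camera_model("wrist"); z=lambda P:np.array(P)/1.8+[60,0]
print("w plate lead",ray(w,z([(296,360),(462,359),(458,565),(307,563)]),.050))
print("w leaf R edge",ray(w,z([(495,325),(522,484)]),.034),"L", ray(w,z([(219,325),(257,448)]),.034))
print("w frame tops inner lines",ray(w,z([(140,120),(189,318)]),.122), ray(w,z([(367,20),(415,265)]),.122))
print("noses",ray(w,z([(155,345),(452,297)]),.122))
E
```

```text
leaf [[ 0.5102 -0.1894  0.034 ]
 [ 0.689  -0.156   0.034 ]
 [ 0.6031  0.3626  0.034 ]
 [ 0.4268  0.333   0.034 ]]
[np.float64(0.1818390927355689), np.float64(0.5257179963616367), np.float64(0.1788010747257868), np.float64(0.529046111463971)]
plate [[ 0.5389 -0.0229  0.05  ]
 [ 0.6428 -0.0273  0.05  ]
 [ 0.638  -0.1733  0.05  ]
 [ 0.535  -0.1709  0.05  ]] [np.float64(0.10401406220842328), np.float64(0.1461003158977852), np.float64(0.10295896162082784), np.float64(0.14804788600314003)]
center [0.5573 0.0876 0.034 ]
w plate lead [[ 0.5366 -0.0195  0.05  ]
 [ 0.6414 -0.0186  0.05  ]
 [ 0.6379 -0.1683  0.05  ]
 [ 0.5322 -0.1671  0.05  ]]
w leaf R edge [[ 0.6625 -0.      0.034 ]
 [ 0.6828 -0.1141  0.034 ]] L [[ 0.4829 -0.0004  0.034 ]
 [ 0.4989 -0.0871  0.034 ]]
w frame tops inner lines [[0.5009 0.1106 0.122 ]
 [0.5109 0.0214 0.122 ]] [[0.6036 0.1502 0.122 ]
 [0.6213 0.0471 0.122 ]]
noses [[0.4923 0.0078 0.122 ]
 [0.6386 0.0319 0.122 ]]
```

Both views agree: the leaf spans 180 x 528 mm and the slab 105 x 148 mm. The slab is turned about -0.19 rad in the machine frame, so I'll push it squarely from behind with both spread fingertips, which should square it as it moves. First I'm checking clearance to the jug and jar.

```bash
python3 - <<'E'
from h import *
np.set_printoptions(precision=4,suppress=True)
m=imaging.camera_model("side"); p,d=imaging.get_image("side")
R=cv2.Rodrigues(m['rvec'])[0]
v,u=np.mgrid[0:400,0:640]
X=np.stack([(u-m['cx'])/m['fx']*d,(v-m['cy'])/m['fy']*d,d],-1)
W=(X-m['tvec'])@R
c=np.array([.5573,.0876]); U=np.array([-.1605,.987]); V=np.array([-.987,-.1605])
mx=(W[...,:2]-c)@U; my=(W[...,:2]-c)@V; z=W[...,2]
for nm,(a,b,e,f) in dict(jar=(370,292,392,314),jug=(384,250,436,306),spray=(392,305,432,362)).items():
    s=(slice(b,f),slice(a,e)); k=(d[s]>0)&(z[s]>.02)
    print(nm,k.sum(),"mx",np.percentile(mx[s][k],[2,50,98]),"my",np.percentile(my[s][k],[2,50,98]),"z",np.percentile(z[s][k],[2,98]))
# slab centre in machine
for P in ([(.5389,-.0229),(.6428,-.0273),(.638,-.1733),(.535,-.1709)],[(.5366,-.0195),(.6414,-.0186),(.6379,-.1683),(.5322,-.1671)]):
    P=np.array(P); print(np.c_[(P-c)@U,(P-c)@V], ((P.mean(0)-c)@U,(P.mean(0)-c)@V))
o=robot.get_obs(); print("time",o['time_s'])
# goto pre-push: machine x=-.295,y=0
t=c-.295*U; print("pre",t, "shift tool x(=wy),y(=wx) /0.12:", (t[1]-o['tool_pos'][1])/.12,(t[0]-o['tool_pos'][0])/.12)
w=imaging.camera_model("wrist");print(-cv2.Rodrigues(w['rvec'])[0].T@w['tvec'])
E
```

```text
jar 258 mx [-0.4353 -0.4188 -0.3962] my [0.0048 0.0305 0.0455] z [0.0224 0.0665]
jug 1589 mx [-0.4564 -0.4085 -0.3556] my [-0.1275 -0.0724  0.0173] z [0.0235 0.1423]
spray 936 mx [-0.5922 -0.5726 -0.5339] my [0.0128 0.0515 0.0789] z [0.0271 0.1959]
[[-0.1061  0.0359]
 [-0.1271 -0.0659]
 [-0.2705 -0.0378]
 [-0.2516  0.0635]] (np.float64(-0.18881508749999998), np.float64(-0.0010820250000000428))
[[-0.1024  0.0376]
 [-0.1183 -0.066 ]
 [-0.2655 -0.0385]
 [-0.2474  0.0657]] (np.float64(-0.1833931875), np.float64(-0.00029208750000000197))
time 0.2
pre [ 0.6046 -0.2036] shift tool x(=wy),y(=wx) /0.12: -1.6962656596221317 -0.37460259171678834
[0.6502 0.0724 0.3833]
```

```bash
python3 -m crank '[[[-0.47,-0.2,-0.05,0,0,0,0],[-0.47,-0.4,-0.1,0,0,0,0],[-0.47,-0.6,-0.15,0,0,0,0],[-0.47,-0.75,-0.19,0,0,0,0],[-0.47,-0.82,-0.19,0,0,0,0],[-0.47,-0.82,-0.19,0,0,0,0]]]' && python3 -m crank '[[[-0.47,-0.2,-0.05,0,0,0,-0.05],[-0.47,-0.4,-0.1,0,0,0,-0.1026],[-0.47,-0.6,-0.15,0,0,0,-0.1026],[-0.47,-0.75,-0.19,0,0,0,-0.1026],[-0.47,-0.82,-0.197,0,0,0,-0.1026],[-0.47,-0.82,-0.197,0,0,0,-0.1026],[-0.47,-0.82,-0.197,0,0,0,-0.1026]]]'
python3 - <<'E'
from h import *
np.set_printoptions(precision=4,suppress=True)
o=robot.get_obs(); print(o['time_s'],o['tool_pos'],o['ee_rot'],o['grip_width'])
for n in ["side","wrist"]:
    p,d=imaging.get_image(n); cv2.imwrite(f"pics/{n}1.png",p[:,:,::-1])
E
```

```text
time_s: 0.7
tool_pos: [0.627, -0.0999, 0.2145]
ee_rot: [[0.002, 1.0, -0.0], [1.0, -0.002, -0.0], [-0.0, -0.0, -1.0]]
wrist_force: [-0.1, -0.1, -0.1]
grip_width: 0.0704
time_s: 1.28
tool_pos: [0.6039, -0.196, 0.2145]
ee_rot: [[-0.16, 0.987, 0.0], [0.987, 0.16, 0.001], [0.001, 0.0, -1.0]]
wrist_force: [-0.4, -0.3, 0.8]
grip_width: 0.0698
1.2833 [ 0.6039 -0.196   0.2145] [[-0.1605  0.987   0.0001]
 [ 0.987   0.1605  0.0008]
 [ 0.0008  0.0002 -1.    ]] 0.06981172400673395
```

View pics/wrist1.png

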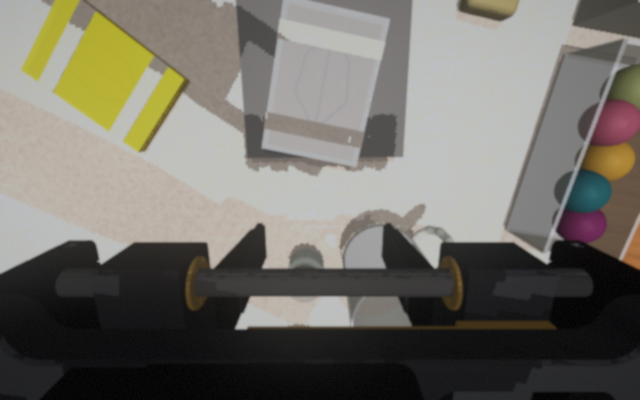

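View pics/side1.png

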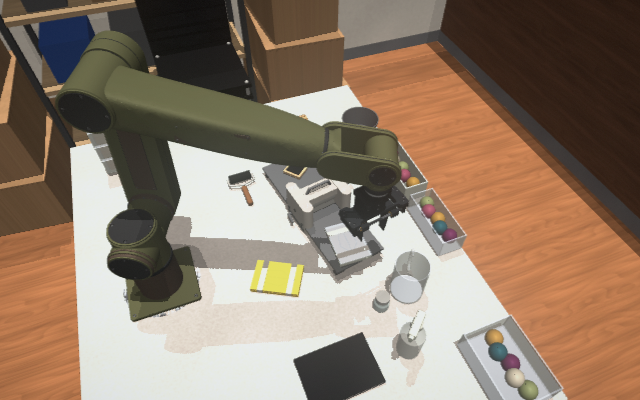

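The wrist view has the leaf's end running level (247,157 to 403,156) and the slab's rear edge from 263,149 to 357,166. The jaw is parallel to the leaf end, with the jug and jar behind the fingers.

```bash
python3 - <<'E'
from h import *
np.set_printoptions(precision=4,suppress=True)
w=imaging.camera_model("wrist")
c=np.array([.5573,.0876]); U=np.array([-.1605,.987]); V=np.array([-.987,-.1605])
f=lambda P:np.c_[(P[:,:2]-c)@U,(P[:,:2]-c)@V]
print(f(ray(w,[(247,157),(403,156),(411,0),(237,0)],.034)))
print(f(ray(w,[(263,149),(357,166),(389,20),(284,0)],.050)))
print(f(robot.get_obs()['tool_pos'][None]))
E
```

```text
[[-0.2597  0.0875]
 [-0.2581 -0.0918]
 [-0.0999 -0.089 ]
 [-0.1003  0.0878]]
[[-0.2489  0.0654]
 [-0.2673 -0.0376]
 [-0.1225 -0.0646]
 [-0.1054  0.0382]]
[[-0.2869 -0.0006]]
```

```bash
python3 -m crank '[[[-0.47,0,0,0.25,0,0,0],[-0.47,0,0,0.5,0,0,0],[-0.47,0,0,0.75,0,0,0],[-0.47,0,0,1,0,0,0],[-0.47,0,0,1,0,0,0]]]' && python3 -m crank '[[[-0.47,0,0,0.12,0,0,0],[-0.47,0,0,0.25,0,0,0],[-0.47,0,0,0.37,0,0,0],[-0.47,0,0,0.45,0,0,0],[-0.47,0,0,0.45,0,0,0],[-0.47,0,0,0.45,0,0,0]]]'
python3 - <<'E'
from h import *
for n in ["side"]:
    p,d=imaging.get_image(n); cv2.imwrite(f"pics/{n}2.png",cv2.resize(p[140:290,250:430,::-1],None,fx=4,fy=4,interpolation=cv2.INTER_CUBIC))
E
```

```text
time_s: 1.8
tool_pos: [0.5993, -0.1936, 0.0871]
ee_rot: [[-0.162, 0.987, -0.012], [0.987, 0.162, 0.005], [0.007, -0.011, -1.0]]
wrist_force: [-0.2, 0.4, -1.4]
grip_width: 0.0699
time_s: 2.3
tool_pos: [0.6037, -0.1967, 0.0407]
ee_rot: [[-0.161, 0.987, -0.0], [0.987, 0.161, 0.0], [0.0, -0.0, -1.0]]
wrist_force: [-0.5, 0.5, -0.5]
grip_width: 0.0698
```

View pics/side2.png

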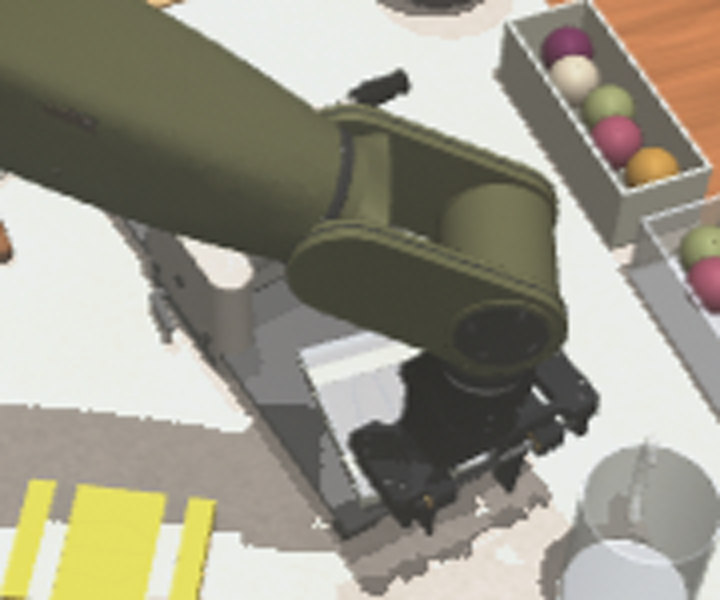

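```bash
python3 -m crank '[[[-0.47,0.04,0,0,0,0,0],[-0.47,0.08,0,0,0,0,0],[-0.47,0.12,0,0,0,0,0],[-0.47,0.16,0,0,0,0,0],[-0.47,0.2,0,0,0,0,0],[-0.47,0.24,0,0,0,0,0],[-0.47,0.28,0,0,0,0,0],[-0.47,0.3,0,0,0,0,0]]]'
python3 - <<'E'
from h import *
for n in ["side","wrist"]:
    p,d=imaging.get_image(n); cv2.imwrite(f"pics/{n}3.png",p[:,:,::-1])
E
```

```text
time_s: 3.02
tool_pos: [0.5978, -0.1606, 0.0408]
ee_rot: [[-0.161, 0.987, 0.0], [0.987, 0.161, -0.0], [-0.0, 0.0, -1.0]]
wrist_force: [1.1, -0.9, 0.4]
grip_width: 0.0702
```

View pics/wrist3.png

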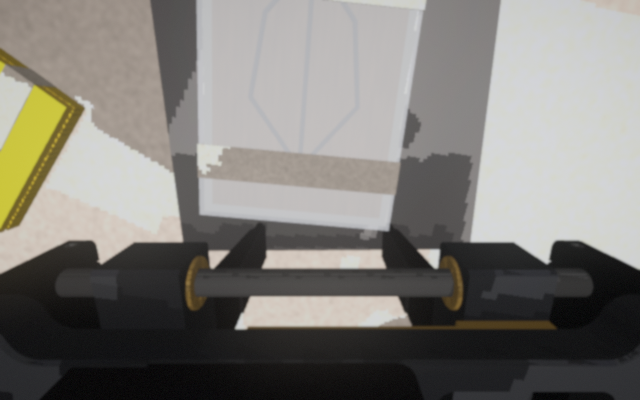

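```bash
python3 - <<'E'
from h import *
np.set_printoptions(precision=4,suppress=True)
w=imaging.camera_model("wrist")
c=np.array([.5573,.0876]); U=np.array([-.1605,.987]); V=np.array([-.987,-.1605])
f=lambda P:np.c_[(P[:,:2]-c)@U,(P[:,:2]-c)@V]
print(f(ray(w,[(182,240),(476,240),(500,0),(152,0)],.034)))
P=f(ray(w,[(199,215),(390,231),(424,10),(197,0)],.050));print(P)
r=P[:2].mean(0); e=P[0]-P[1]; a=np.arctan2(-e[0],e[1]);print("yaw",a,"nose",r+.15*np.array([np.cos(a),np.sin(a)]))
print(f(robot.get_obs()['tool_pos'][None]))
E
```

```text
[[-0.2534  0.0878]
 [-0.253  -0.0949]
 [-0.1213 -0.0901]
 [-0.1216  0.0877]]
[[-0.2318  0.0687]
 [-0.241  -0.0375]
 [-0.1308 -0.047 ]
 [-0.1268  0.0588]]
yaw -0.08612394187164377 nose [-0.0869  0.0027]
[[-0.2514  0.    ]]
```

The slab is now turned about -0.086 rad but sits about 9 mm left of centre. I'll retreat, go over to its left side with shut fingers, and push right at a point behind its centre. That should cure the offset and the yaw together.

```bash
python3 -m crank '[[[-0.47,-0.12,0,0,0,0,0],[-0.47,-0.12,0,-0.15,0,0,0],[0,-0.12,0,-0.4,0,0,0],[1,-0.12,0,-0.6,0,0,0],[1,0.1,-0.2,-0.6,0,0,0],[1,0.3,-0.5,-0.6,0,0,0],[1,0.45,-0.7,-0.6,0,0,0],[1,0.55,-0.88,-0.6,0,0,0]]]' 10 && python3 -m crank '[[[1,0,0,0,0,0,0],[1,0,0,0,0,0,0],[1,0,0,0,0,0,0]]]'
python3 - <<'E'
from h import *
np.set_printoptions(precision=4,suppress=True)
c=np.array([.5573,.0876]); U=np.array([-.1605,.987]); V=np.array([-.987,-.1605])
P=robot.get_obs()['tool_pos'][:2]-c; print(P@U,P@V)
for n in ["side","wrist"]:
    p,d=imaging.get_image(n); cv2.imwrite(f"pics/{n}4.png",p[:,:,::-1])
E
```

```text
time_s: 3.78
tool_pos: [0.4806, -0.1126, 0.1119]
ee_rot: [[-0.161, 0.987, -0.002], [0.987, 0.161, 0.001], [0.001, -0.002, -1.0]]
wrist_force: [0.1, 0.3, -0.2]
grip_width: 0.0351
time_s: 4.03
tool_pos: [0.4837, -0.114, 0.1131]
ee_rot: [[-0.16, 0.987, 0.001], [0.987, 0.16, -0.0], [-0.001, 0.001, -1.0]]
wrist_force: [-0.4, 0.2, -0.5]
grip_width: 0.0157
-0.18715351065685185 0.10498619137510393
```

View pics/side4.png

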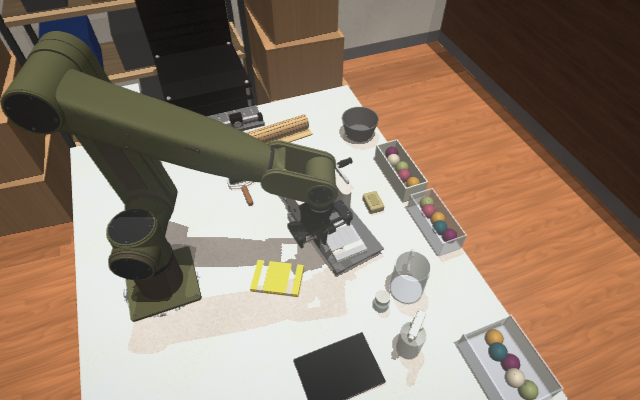

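View pics/wrist4.png

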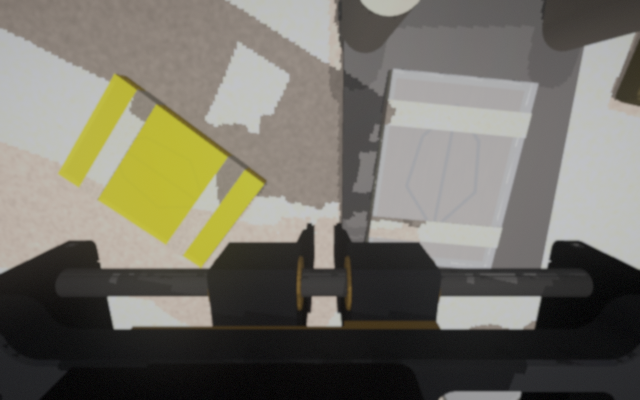

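The wrist view shows the slab's front edge from 396,69 to 536,83 and its left side running from 396,69 down to 375,218. The shut fingers are left of it.

```bash
python3 - <<'E'
from h import *
np.set_printoptions(precision=4,suppress=True)
w=imaging.camera_model("wrist")
c=np.array([.5573,.0876]); U=np.array([-.1605,.987]); V=np.array([-.987,-.1605])
f=lambda P:np.c_[(P[:,:2]-c)@U,(P[:,:2]-c)@V]
print("leaf",f(ray(w,[(342,100),(574,100),(342,230),(550,230)],.034)))
P=f(ray(w,[(396,69),(536,83),(494,262),(375,218)],.050));print(P)
e=P[0]-P[1]; a=np.arctan2(-e[0],e[1]);print("yaw",a,np.linalg.norm(e))
nz=P[:2].mean(0); print("nose",nz,"centre",nz-.075*np.array([np.cos(a),np.sin(a)]))
e=P[0]-P[3];print(np.arctan2(e[1],e[0]))
E
```

```text
leaf [[-0.1024  0.0901]
 [-0.1023 -0.0905]
 [-0.2103  0.0884]
 [-0.2101 -0.0925]]
[[-0.0822  0.053 ]
 [-0.0915 -0.0482]
 [-0.2325 -0.0384]
 [-0.1938  0.063 ]]
yaw -0.09134569957988253 0.10159924293965403
nose [-0.0868  0.0024] centre [-0.1615  0.0093]
-0.08914180123112825
```

```bash
python3 -m crank '[[[1,0.05,0,0.2,0,0,0],[1,0.05,0,0.4,0,0,0],[1,0.05,0,0.55,0,0,0],[1,0.05,0,0.6,0,0,0],[1,0.05,0,0.6,0,0,0],[1,0.05,0,0.6,0,0,0]]]' && python3 -m crank '[[[1,0,0.06,0,0,0,0],[1,0,0.12,0,0,0,0],[1,0,0.17,0,0,0,0],[1,0,0.21,0,0,0,0],[1,0,0.24,0,0,0,0],[1,0,0.27,0,0,0,0],[1,0,0.3,0,0,0,0],[1,0,0.3,0,0,0,0]]]'
python3 - <<'E'
from h import *
np.set_printoptions(precision=4,suppress=True)
c=np.array([.5573,.0876]); U=np.array([-.1605,.987]); V=np.array([-.987,-.1605])
P=robot.get_obs()['tool_pos'][:2]-c; print(P@U,P@V)
for n in ["wrist"]:
    p,d=imaging.get_image(n); cv2.imwrite(f"pics/{n}5.png",p[:,:,::-1])
E
```

```text
time_s: 4.63
tool_pos: [0.4828, -0.1076, 0.041]
ee_rot: [[-0.16, 0.987, 0.0], [0.987, 0.16, -0.0], [-0.0, 0.0, -1.0]]
wrist_force: [0.7, -0.3, -0.0]
grip_width: 0.0006
time_s: 5.3
tool_pos: [0.518, -0.1013, 0.0407]
ee_rot: [[-0.161, 0.987, -0.0], [0.987, 0.161, -0.0], [-0.0, -0.0, -1.0]]
wrist_force: [0.3, -0.4, -0.3]
grip_width: 0.0006
-0.18016008594242733 0.06915118043830146
```

View pics/wrist5.png

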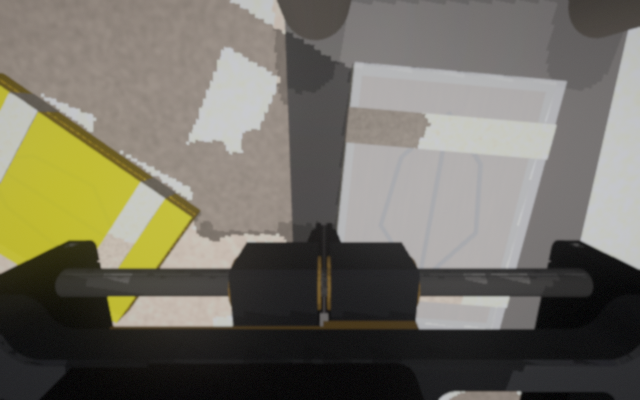

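```bash
cat >> h.py <<'E'
np.set_printoptions(precision=4,suppress=True)
c=np.array([.5573,.0876]); U=np.array([-.1605,.987]); V=np.array([-.987,-.1605])
f=lambda P:np.c_[(P[:,:2]-c)@U,(P[:,:2]-c)@V]
def front(L,R,w):
    P=f(ray(w,[L,R],.05)); e=P[0]-P[1]; a=np.arctan2(-e[0],e[1]); nz=P.mean(0)
    print(P,"yaw",a,"w",np.linalg.norm(e),"nose",nz,"centre",nz-.075*np.array([np.cos(a),np.sin(a)]))
E
python3 - <<'E'
from h import *
w=imaging.camera_model("wrist")
front((355,63),(566,82),w)
P=f(ray(w,[(355,63),(340,220)],.05));print(P)
E
```

```text
[[-0.0825  0.054 ]
 [-0.0911 -0.0506]] yaw -0.08145932839146222 w 0.10486783803712786 nose [-0.0868  0.0017] centre [-0.1616  0.0078]
[[-0.0825  0.054 ]
 [-0.1633  0.06  ]]
```

```bash
python3 -m crank '[[[1,0,0.02,0,0,0,0],[1,0,0.04,0,0,0,0],[1,0,0.06,0,0,0,0],[1,0,0.075,0,0,0,0],[1,0,0.075,0,0,0,0]]]'
python3 - <<'E'
from h import *
print(f(robot.get_obs()['tool_pos'][None]))
for n in ["wrist"]:
    p,d=imaging.get_image(n); cv2.imwrite(f"pics/{n}6.png",p[:,:,::-1])
E
```

```text
time_s: 5.77
tool_pos: [0.5268, -0.0999, 0.0407]
ee_rot: [[-0.161, 0.987, 0.0], [0.987, 0.161, 0.0], [0.0, 0.0, -1.0]]
wrist_force: [-0.0, -0.2, 0.3]
grip_width: 0.0005
[[-0.1802  0.0602]]
```

View pics/wrist6.png

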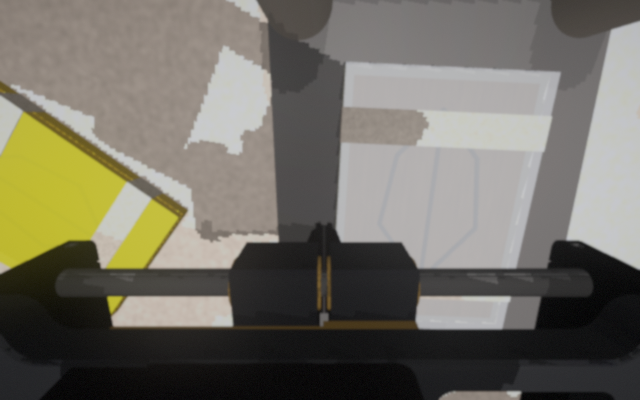

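```bash
python3 - <<'E'
from h import *
w=imaging.camera_model("wrist")
front((346,63),(559,72),w)
P=f(ray(w,[(346,63),(337,220)],.05));print(P)
print(f(ray(w,[(276,100),(589,100)],.034)))
E
```

```text
[[-0.0826  0.0493]
 [-0.0865 -0.0553]] yaw -0.037623886912352404 w 0.1046516702905008 nose [-0.0846 -0.003 ] centre [-0.1595 -0.0002]
[[-0.0826  0.0493]
 [-0.1634  0.0526]]
[[-0.099   0.0864]
 [-0.0988 -0.0863]]
```

```bash
python3 -m crank '[[[1,0,0.015,0,0,0,0],[1,0,0.015,0,0,0,0],[1,0,-0.15,0,0,0,0],[1,0,-0.15,-0.3,0,0,0],[0,0,-0.15,-0.6,0,0,0],[-0.47,-0.3,-0.1,-0.6,0,0,0],[-0.47,-0.5,0.15,-0.6,0,0,0],[-0.47,-0.7,0.4,-0.6,0,0,0]]]' && python3 -m crank '[[[-0.47,0,0.1,0,0,0,0],[-0.47,0,0.1,0,0,0,0],[-0.47,0,0.1,0.2,0,0,0],[-0.47,0,0.1,0.4,0,0,0],[-0.47,0,0.1,0.55,0,0,0],[-0.47,0,0.1,0.6,0,0,0],[-0.47,0,0.1,0.6,0,0,0]]]'
python3 - <<'E'
from h import *
print(f(robot.get_obs()['tool_pos'][None]))
for n in ["wrist"]:
    p,d=imaging.get_image(n); cv2.imwrite(f"pics/{n}7.png",p[:,:,::-1])
E
```

```text
time_s: 6.48
tool_pos: [0.5886, -0.1764, 0.1144]
ee_rot: [[-0.16, 0.987, 0.003], [0.987, 0.16, -0.001], [-0.002, 0.003, -1.0]]
wrist_force: [0.2, 0.8, 1.5]
grip_width: 0.0217
time_s: 7.07
tool_pos: [0.5968, -0.1721, 0.0383]
ee_rot: [[-0.161, 0.987, -0.004], [0.987, 0.161, 0.002], [0.003, -0.004, -1.0]]
wrist_force: [-0.7, 0.3, 0.0]
grip_width: 0.0669
[[-0.2627  0.0027]]
```

View pics/wrist7.png

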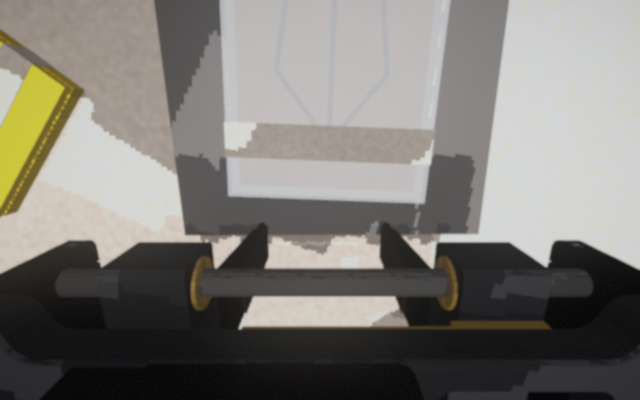

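```bash
python3 -m crank '[[[-0.47,0.06,0.01,0,0,0,0],[-0.47,0.12,0.02,0,0,0,0],[-0.47,0.16,0.02,0,0,0,0],[-0.47,0.2,0.02,0,0,0,0],[-0.47,0.24,0.02,0,0,0,0],[-0.47,0.28,0.02,0,0,0,0],[-0.47,0.32,0.02,0,0,0,0],[-0.47,0.32,0.02,0,0,0,0]]]'
python3 - <<'E'
from h import *
print(f(robot.get_obs()['tool_pos'][None]))
for n in ["wrist"]:
    p,d=imaging.get_image(n); cv2.imwrite(f"pics/{n}8.png",p[:,:,::-1])
E
```

```text
time_s: 7.78
tool_pos: [0.595, -0.1339, 0.0406]
ee_rot: [[-0.161, 0.987, -0.0], [0.987, 0.161, 0.001], [0.001, -0.0, -1.0]]
wrist_force: [0.4, -0.6, -0.4]
grip_width: 0.0699
[[-0.2247 -0.0017]]
```

View pics/wrist8.png

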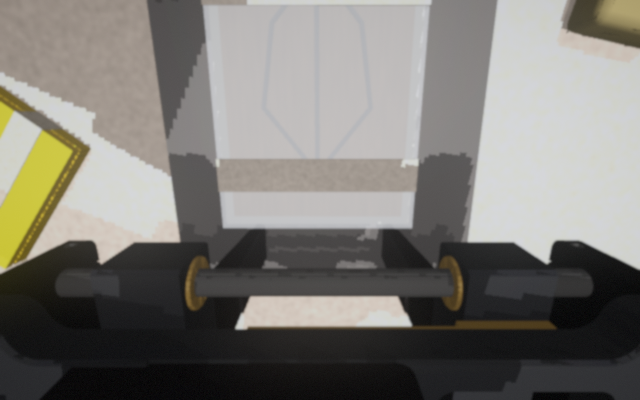

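```bash
python3 - <<'E'
from h import *
w=imaging.camera_model("wrist")
P=f(ray(w,[(223,228),(412,229)],.05));print(P,P.mean(0))
print(f(ray(w,[(182,240),(466,240),(166,120),(482,120)],.034)))
E
```

```text
[[-0.2129  0.0545]
 [-0.2132 -0.0511]] [-0.213   0.0017]
[[-0.2269  0.0863]
 [-0.2264 -0.0901]
 [-0.1546  0.0868]
 [-0.1542 -0.0903]]
```

Square now, sitting about 3 mm left of centre. I'll continue with a slight drift to the right.

```bash
python3 -m crank '[[[-0.47,0.03,0.008,0,0,0,0],[-0.47,0.06,0.016,0,0,0,0],[-0.47,0.09,0.024,0,0,0,0],[-0.47,0.12,0.03,0,0,0,0],[-0.47,0.15,0.03,0,0,0,0],[-0.47,0.18,0.03,0,0,0,0],[-0.47,0.21,0.03,0,0,0,0],[-0.47,0.24,0.03,0,0,0,0]]]'
python3 - <<'E'
from h import *
print(f(robot.get_obs()['tool_pos'][None]))
for n in ["wrist","side"]:
    p,d=imaging.get_image(n); cv2.imwrite(f"pics/{n}9.png",p[:,:,::-1])
E
```

```text
time_s: 8.5
tool_pos: [0.5941, -0.1055, 0.0406]
ee_rot: [[-0.161, 0.987, -0.0], [0.987, 0.161, 0.0], [0.0, -0.0, -1.0]]
wrist_force: [0.1, -0.8, -0.2]
grip_width: 0.0701
[[-0.1965 -0.0053]]
```

View pics/wrist9.png

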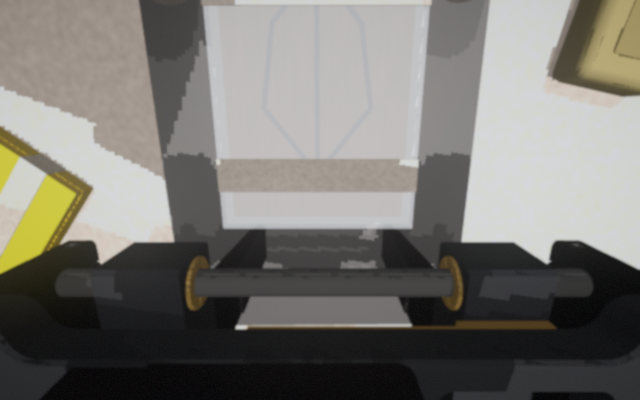

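View pics/side9.png

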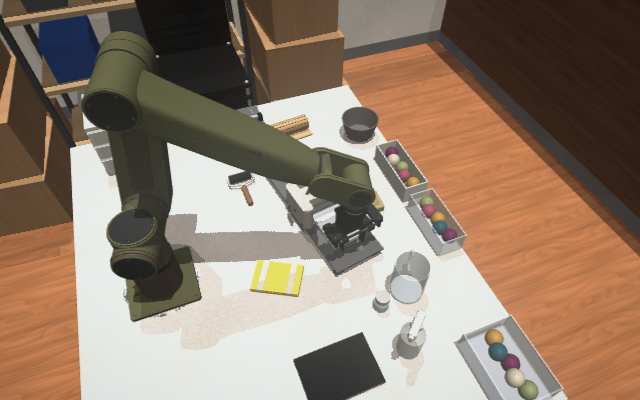

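The slab's rear edge (223-412, centre 318) is centred on the leaf (174-462) and square. Its nose is inside the gap, so I'll push the rest and watch the force.

```bash
python3 -m crank '[[[-0.47,0.03,0,0,0,0,0],[-0.47,0.06,0,0,0,0,0],[-0.47,0.09,0,0,0,0,0],[-0.47,0.12,0,0,0,0,0],[-0.47,0.14,0,0,0,0,0],[-0.47,0.15,0,0,0,0,0]]]'; python3 -m crank '[[[-0.47,0.015,0,0,0,0,0],[-0.47,0.025,0,0,0,0,0]]]'
python3 -c "
from h import *
print(f(robot.get_obs()['tool_pos'][None]))"
```

```text
time_s: 9.1
tool_pos: [0.5914, -0.0878, 0.0408]
ee_rot: [[-0.161, 0.987, 0.0], [0.987, 0.161, -0.0], [-0.0, 0.0, -1.0]]
wrist_force: [0.2, -1.5, 0.1]
grip_width: 0.0699
time_s: 9.27
tool_pos: [0.5909, -0.0851, 0.0408]
ee_rot: [[-0.161, 0.987, 0.0], [0.987, 0.161, -0.0], [-0.0, 0.0, -1.0]]
wrist_force: [0.3, -1.4, 1.0]
grip_width: 0.07
[[-0.1759 -0.0055]]
```

```bash
for i in 1 2 3; do :; done; python3 -m crank '[[[-0.47,0.012,0,0,0,0,0],[-0.47,0.02,0,0,0,0,0]]]' | grep -E "pos|force"; python3 -m crank '[[[-0.47,0.012,0,0,0,0,0],[-0.47,0.02,0,0,0,0,0]]]'| grep -E "pos|force"
python3 -c "
from h import *
print(f(robot.get_obs()['tool_pos'][None]))
p,d=imaging.get_image('wrist'); cv2.imwrite('pics/wrist10.png',p[:,:,::-1])"
```

```text
tool_pos: [0.5906, -0.0828, 0.0408]
wrist_force: [1.0, -1.9, 1.9]
tool_pos: [0.5902, -0.0804, 0.0408]
wrist_force: [-0.0, -0.2, 0.1]
[[-0.1711 -0.0055]]
```

View pics/wrist10.png

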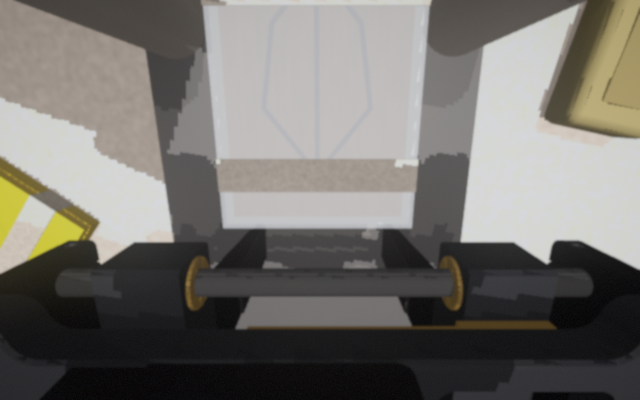

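```bash
python3 -m crank '[[[-0.47,0.01,0,0,0,0,0],[-0.47,0.015,0,0,0,0,0]]]' | grep -E "pos|force"; python3 -m crank '[[[-0.47,0.01,0,0,0,0,0],[-0.47,0.015,0,0,0,0,0]]]'| grep -E "pos|force"
```

```text
tool_pos: [0.5899, -0.0788, 0.0407]
wrist_force: [1.3, -3.5, 0.3]
tool_pos: [0.5901, -0.0784, 0.0408]
wrist_force: [1.5, -7.8, -0.6]
```

```bash
python3 -m crank '[[[-0.47,0.01,0,0,0,0,0],[-0.47,0.015,0,0,0,0,0]]]' | grep -E "pos|force"; python3 -c "
from h import *
print(f(robot.get_obs()['tool_pos'][None]))"
```

```text
tool_pos: [0.5902, -0.0781, 0.0412]
wrist_force: [2.5, -13.1, -0.8]
[[-0.1689 -0.0059]]
```

The force climbed from about 1 to 13 N while the tool stood still at x = -0.169, so the slab is against the rollers. Now I'll back away and check.

```bash
python3 -m crank '[[[-0.47,-0.1,0,0,0,0,0],[-0.47,-0.25,0,0,0,0,0],[-0.47,-0.35,0,0,0,0,0],[-0.47,-0.35,0,-0.3,0,0,0],[-0.47,-0.35,0,-0.6,0,0,0],[-0.47,-0.35,0,-0.85,0,0,0],[-0.47,-0.35,0,-1,0,0,0],[-0.47,-0.35,0,-1,0,0,0]]]'
python3 -c "
from h import *
for n in ['wrist','side']:
    p,d=imaging.get_image(n); cv2.imwrite(f'pics/{n}11.png',p[:,:,::-1])"
```

```text
time_s: 10.82
tool_pos: [0.5989, -0.1175, 0.1666]
ee_rot: [[-0.16, 0.987, 0.009], [0.987, 0.16, -0.002], [-0.003, 0.009, -1.0]]
wrist_force: [0.5, 0.4, -0.2]
grip_width: 0.07
```

View pics/wrist11.png

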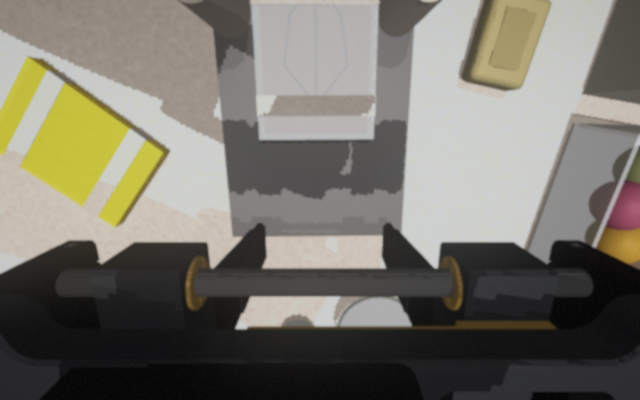

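View pics/side11.png

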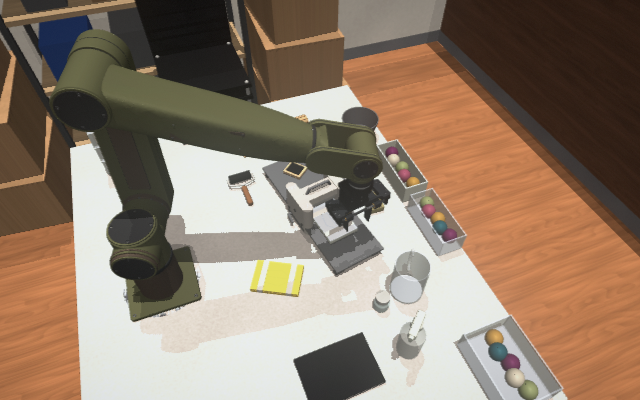

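The slab's rear edge (258,139 to 374,139) is level with the leaf end (233,236 to 401,236). The expected distance between them is 102.5 mm.

```bash
python3 - <<'E'
from h import *
p,d=imaging.get_image("wrist"); w=imaging.camera_model("wrist")
cv2.imwrite("pics/wrist12.png",cv2.resize(p[0:250,200:430,::-1],None,fx=2.4,fy=2.4,interpolation=cv2.INTER_CUBIC))
print(robot.get_obs()['tool_pos'])
L=f(ray(w,[(233,236),(401,236)],.034)); P=f(ray(w,[(258,139),(374,139)],.05))
print(L,P,"dist",P.mean(0)-L.mean(0),"w",np.linalg.norm(P[0]-P[1]))
E
```

```text
[ 0.5952 -0.1164  0.1592]
[[-0.2549  0.0894]
 [-0.2544 -0.0848]] [[-0.1546  0.0547]
 [-0.1545 -0.0499]] dist [0.1001 0.    ] w 0.10463025217268039
```

View pics/wrist12.png

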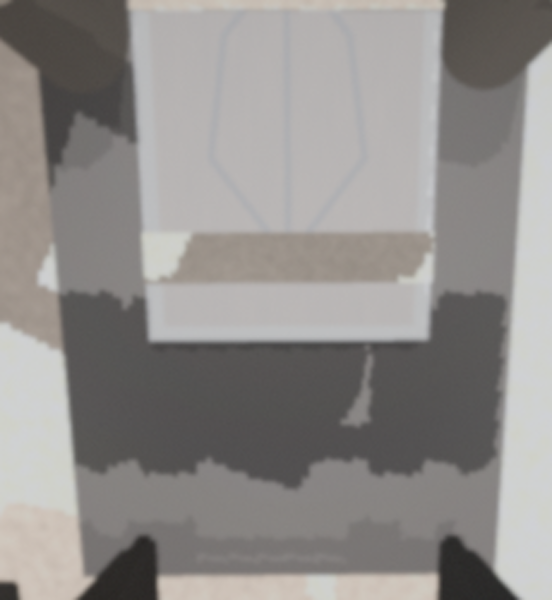

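```bash
python3 - <<'E'
from h import *
w=imaging.camera_model("wrist")
L=f(ray(w,[(235.4,239.2),(406.3,239.2)],.034)); P=f(ray(w,[(262.5,141.8),(378.8,141.6)],.05))
print(L,P,"dist",P.mean(0)-L.mean(0))
E
```

```text
[[-0.2584  0.0872]
 [-0.258  -0.0905]] [[-0.1571  0.0508]
 [-0.1568 -0.0544]] dist [ 0.1013 -0.0002]
```

The distance is 101 mm against 102.5 mm, with the slab centred and its yaw about 0. I'll raise the hand, let it settle and hand in.

```bash
python3 -m crank '[[[-0.47,0,0,-0.2,0,0,0],[-0.47,0,0,-0.4,0,0,0],[-0.47,0,0,-0.5,0,0,0],[-0.47,0,0,-0.5,0,0,0],[-0.47,0,0,-0.5,0,0,0],[-0.47,0,0,-0.5,0,0,0],[-0.47,0,0,-0.5,0,0,0]]]'
python3 - <<'E'
from h import *
p,d=imaging.get_image("scene"); cv2.imwrite("pics/scene13.png",p[:,:,::-1])
E
```

```text
time_s: 11.55
tool_pos: [0.5949, -0.1163, 0.2181]
ee_rot: [[-0.16, 0.987, -0.004], [0.987, 0.16, 0.001], [0.002, -0.003, -1.0]]
wrist_force: [-0.5, 0.7, 0.1]
grip_width: 0.0699
```

View pics/scene13.png

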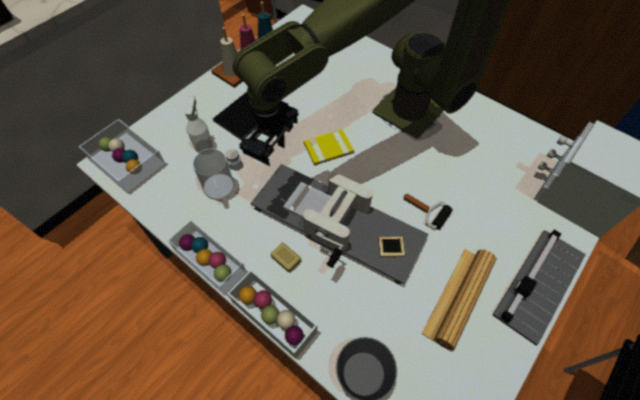

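The slab lies between the frames (about 310,197). The crank (333,258), soap, die block, jar and jug are where they started, and the hand is clear.

```bash
python3 -c "
from station import robot
print(robot.close_job())"
```

```text
the job is handed in; nothing more can be done
None
```

The plate sandwich is home against the rollers, and the job was handed in at about 11.6 s of the 67 s allowed.

**What I did:** I pushed the slab from behind with both spread fingertips. The first push left it about 9 mm left of centre and still turned -0.09 rad. I corrected that with one push on its left side using shut fingers. I then pushed it squarely between the frames until the force rose to about 13 N with the tool at a standstill.

**Last checks:**
- **Depth:** the slab's rear edge measures about 101 mm from the leaf end, against 102.5 mm expected. That is within measuring error; the rollers themselves are hidden by the bridge, so I rely on the force rise for contact.
- **Squareness and centring:** yaw is about 0.003 rad and the slab is within 1 mm of the leaf's centre line.
- **Surroundings:** the crank and bystanders look unmoved in the last picture. I judged that by eye and did not measure it.
- **Hand:** it is at 0.22 m height, clear of everything, with no contact force.

**Disagreement:** positions along the feed from the wrist camera ran about 6 mm further forward than the side view. I therefore measured depth relative to the leaf end in the same picture.

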